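Clear the lacquer can and index the restoration turntable one click

TASK

A lacquer can has been left standing at the turntable, in the path of its spokes. Lift it out, set it down gently and upright in the wooden tray, and then turn the turntable one click (60 degrees) anticlockwise as seen from above, no further, so that it rests in the detent with the bronze tripod still standing undisturbed in the middle. Leave the other things on the bench alone.

Things in the scene. Friction and masses are not known exactly. Their poses are not given: they have to be found in the camera images.
- can: The can in the way: closed plain metal can with a paper label, cylinder 52 mm in diameter, 110 mm tall, 0.15 to 0.35 kg, standing on the bench about 135 mm from the turntable's axis, some 42 to 48 degrees anticlockwise of the post of post_top. Origin at the centre of its underside, z up.
- tray: Empty square wooden tray fixed on the bench, 130 x 130 mm outside, rim 18 mm high, walls and floor 6 mm thick, so its inside is 118 x 118 mm. Origin at the centre of its underside; its x and y axes run along its sides.
- stand: Fixed grey round base of the turntable, 170 mm in diameter. Origin on the turntable's upright axis at bench level. The disc on it is 184 mm in diameter with its rubber top 34 mm above the bench; three flat spokes, 120 degrees apart, reach to 137 mm from the axis (14 mm wide, 23 to 31 mm above the bench).
- turntable (a joint): Angle of the turntable in rad, 0 at the start, growing anticlockwise seen from above. It has a detent every 60 degrees (1.047 rad): the disc springs back to a detent if let go less than half way and forward to the next if past half way, settling within about 0.03 rad of it. Turning takes about 3 to 6 N at a post; stops at -1.3 and 2.4 rad.
- post_top (a point): Centre of the top of one of three upright round steel posts on the spokes, the one next clockwise of the can: 14 mm in diameter, 125 mm from the axis, top 111 mm above the bench, free for 80 mm down to its spoke. It turns with the disc.
- disc_top (a point): Centre of the disc's rubber top, 34 mm above the bench, on the axis.
- tripod: Small lidded bronze tripod vessel, loose, 0.8 kg, about 144 mm across its two ears and 99 mm tall, standing on three legs in the middle of the disc (so its top is 133 mm above the bench). Origin under its centre, at foot level, z up.
- spare_can: Bystander: a like can, 52 mm in diameter and 110 mm tall, standing outside the spokes' sweep, about 195 mm from the axis. Origin at the centre of its underside.
- bowl: Bystander: white ceramic bowl, 100 mm wide, 45 mm tall. Origin at the centre of its underside.
- file: Bystander: flat file with wooden handle, lying, 215 mm long, 20 mm high.
- brush: Bystander: brush, lying.
- pliers: Bystander: pliers, lying, 160 mm long, 14 mm high.
- bronze_ring: Bystander: bronze ring lying flat, 54 mm across, 12 mm high.
- wood_block: Bystander: wood block, 100 x 60 x 30 mm.
Not all that is in view belongs to the job. What is shaped like the can but yellow is not meant.

How it is judged:
By the outcome, as a careful person would: the job done as asked, in the order asked, and still so for the second after the job is handed in, with the robot touching nothing.
It also fails if it takes over 64 s, if anything falls off the work surface, if the arm or the gripper's body presses on something with over 40 N, if the wrist force passes 120 N, or if a joint passes its speed limit or range.

ROBOT

A 7-joint arm with a two-finger parallel gripper is mounted at the origin on the work surface. World frame = base frame: x ahead of the robot, y to its left, z up, the work surface at z = 0. Lengths are in mm, angles in rad, forces in N, time in s.
With the tool pointing down it reaches from about 400 to 875 mm from the base axis. Payload 4.4 kg.
Tool frame: the origin (TCP) lies at the very end of the fingers, on their centre line; the grasp point (between the pads) lies 19 mm behind it; z points along the fingers, y is the line along which they close (so a half turn about z gives the same grasp; the last joint's range is limited). The gripper opens to 85 mm and grips with 20 to 120 N. Pads are 22 mm wide; open, the fingers measure 114 mm over their backs; the gripper's body (76 mm by 85 mm) begins 54 mm behind the grasp point. The pads swing forward as they close: fully open they stand 13 mm farther back than shut.
Start: joints at [1.248, 0.628, 0.038, 1.517, -0.027, 0.996, -0.02], TCP at [165.119, -628.692, 231.313] pointing down, gripper open.
Joint ranges: [-3.06, 3.06], [-0.37, 2.12], [-1.25, 1.32], [0.18, 2.47], [-1.1, 4.24], [0.23, 1.98], [-2.94, 2.94]. Speed limits (rad/s): [2.57, 2.57, 3.14, 3.14, 3.14, 3.14, 3.14].

INTERFACE

Orientations are given as [roll, pitch, yaw] about the fixed x, y, z axes, in that order (R = Rz(yaw) Ry(pitch) Rx(roll)).
In Python, from cell import status, get_image, ctrl, models gives the robot as it stands.
- The arm moves only by the shell command python3 -m handwheel 'ROWS' [OPENING]. ROWS is JSON, a list of rows, each an object with "delta_pos": the shift along the world's x, y, z in cm, a list of three; "yaw": the turn about the world's z in rad. A call has 1 to 10 rows; each row shifts and turns the commanded pose from where the row before left it; what a row does not reach is not made up. A row lasts 1/12 s, in which the tool goes at most 41.7 mm and 7.16 degrees, less where a joint would pass 70% of its speed; a pose out of reach is approached as far as the arm can. A call is refused whole if a number of a shift passes 4.17 or a number of a turn 0.125, either way. A call with a gripper value outside its range is refused whole. OPENING is the opening, from -1 (shut) to 1 (fully open), set as the call begins (- or left out, the last holds). The fingers move at their own pace and stop on an object; the grip force is fixed at half the most. Time passes only in rows, so rows that do not move let the fingers close. It gives the time, the measured TCP pose, the force, the opening and the grip force at its end, in the units of the state.
- status.read_state(): the state, without advancing time (a new reading comes with each control period).
- get_image(name): name is "scene" or "side" or "wrist"; returns a dict with "color" (420x560x3 uint8, red, green, blue), "z_map" (420x560 float32, mm along the optical axis (not along the pixel's ray), 0 where there is no reading), "fx", "fy", "cx", "cy" (pixels), "position" and "rotation" of the camera in the world; the wrist camera has in their place "hand_eye" (4x4, takes a point from camera to tool coordinates, whose origin is the TCP and whose axes are the flange's). Camera axes: x right, y up, looking along -z (the intrinsics and any distortion apply to the point x, -y, -z); pixel columns grow to the right and rows downward; lengths in mm; the calibration is good to about 2 mm. A picture is of the moment at which its call begins: read the wrist's pose just before it.
- ctrl.finish_job(): hands the job in; it is judged then, once.
Trained networks look in a picture, given as the dict that the camera call returned (one of the last four; its "shot" number tells which), for a name from the list of things; names that differ only in an ending like _2 or _b are one class to them, and where a whole thing is asked for, a point or a joint stands for the part that bears it (a point fixed in the world has none). Each returns a list of dicts, best first, with "score" (0 to 1); they miss things now and then, are a little off and sometimes report something else, mostly with a low value. They report only what shows in the picture. A call takes as long as a camera call. They do not tell look-alikes from the thing itself.
- models.boxes_of(picture, name): "rect" ([left, top, right, bottom] in pixels, round what is visible of it).
The state is a dict: "clock": time; "qpos": joint angles; "qd": joint speeds; "tau": joint torques, N m; "eef_pos": TCP position; "tool_rot": TCP orientation; "force": force on the tool from outside, world axes, zero at the start; "torque": the same for the moment, N m; "width": finger opening in mm; "gripper_force": force on a finger pad.
Only numpy, scipy, OpenCV 4.12 (cv2) and the standard library are available. Lean on these libraries where they do the work, as an engineer would, in place of code of your own. Each camera call takes 0.05 s, during which the arm holds its last target. There are 200 camera calls.

## Working session

There is one attempt and no reset: what is moved stays moved. The work goes in short steps, Python scripts to look and compute and a shell command to move; the robot and the scene stay as the last step left them, time stands still between calls to the robot, and variables do not carry over. Pictures are saved under pics/ and viewed, at most 10 in all, crops included, and the job is handed in when it is done.

```bash
ls; mkdir -p pics; cat > h.py <<'E'
import numpy as np, cv2
from cell import status, get_image, ctrl, models
def world(p):
    z=p["z_map"]; v,u=np.mgrid[0:z.shape[0],0:z.shape[1]]
    c=np.stack([(u-p["cx"])/p["fx"]*z,-(v-p["cy"])/p["fy"]*z,-z],-1)
    return c@np.array(p["rotation"]).T+np.array(p["position"])
E
python3 - <<'E'
from h import *
s=status.read_state(); print(s["clock"],s["eef_pos"],s["tool_rot"],s["width"])
for n in("scene","side"):
    p=get_image(n); cv2.imwrite(f"pics/{n}0.png",p["color"][...,::-1])
    print(n,[k for k in p if k not in("color","z_map")],np.round(p["position"]),p["fx"], p.get("distortion"))
    W=world(p); np.save(n+"W.npy",W); np.save(n+"C.npy",p["color"])
    for o in("can","tray","stand","post_top","tripod","bowl"):
        for b in models.boxes_of(p,o)[:4]:
            l,t,r,bt=[int(x) for x in b["rect"]]; print(o,round(b["score"],2),[l,t,r,bt],np.round(W[(t+bt)//2,(l+r)//2]))
E
```

```text
pics
0.0 [ 164.95611589 -628.08539141  230.39575984] [-3.13972552e+00  2.30665733e-05  2.56749101e-01] 85.0552562816876
scene ['fx', 'fy', 'cx', 'cy', 'position', 'rotation', 'shot'] [ 978.  512. 1267.] 542.6334501168843 NoneTraceback (most recent call last):
  File "<stdin>", line 6, in <module>
  File "h.py", line 6, in world
    return c@np.array(p["rotation"]).T+np.array(p["position"])
           ~~~~~~~~~~~~~~~~~~~~~~~~~~~^~~~~~~~~~~~~~~~~~~~~~~~
ValueError: operands could not be broadcast together with shapes (420,560) (3,)
```

```bash
cat > h.py <<'E'
import numpy as np, cv2
from scipy.spatial.transform import Rotation as Ro
from cell import status, get_image, ctrl, models
def world(p):
    z=p["z_map"]; v,u=np.mgrid[0:z.shape[0],0:z.shape[1]]
    c=np.stack([(u-p["cx"])/p["fx"]*z,-(v-p["cy"])/p["fy"]*z,-z],-1)
    R=Ro.from_euler("xyz",p["rotation"]).as_matrix()
    return c@R.T+np.array(p["position"])
E
python3 - <<'E'
from h import *
for n in("scene","side"):
    p=get_image(n); cv2.imwrite(f"pics/{n}0.png",p["color"][...,::-1])
    print(n,np.round(p["position"]),p["rotation"])
    W=world(p); np.save(n+"W.npy",W); np.save(n+"C.npy",p["color"])
    for o in("can","tray","stand","post_top","tripod","bowl"):
        for b in models.boxes_of(p,o)[:4]:
            l,t,r,bt=[int(x) for x in b["rect"]]; print(o,round(b["score"],2),[l,t,r,bt],np.round(W[(t+bt)//2,(l+r)//2]))
E
```

```text
scene [ 978.  512. 1267.] [ 0.53332857 -0.00386511  2.40966998]
can 0.92 [283, 117, 303, 157] [ 329. -141.   98.]
can 0.91 [264, 172, 284, 211] [481. -48.  94.]
can 0.76 [249, 137, 270, 177] [ 439. -156.   92.]
can 0.56 [280, 145, 306, 185] [392. -73.  98.]
tray 0.7 [160, 188, 189, 225] [ 699. -183.   93.]
tray 0.56 [191, 113, 254, 161] [ 435. -328.   11.]
tray 0.49 [364, 276, 404, 313] [442. 317.   5.]
tray 0.35 [326, 354, 383, 420] [662. 424.  17.]
stand 0.97 [209, 186, 296, 282] [610.  17. 112.]
stand 0.49 [241, 85, 281, 117] [ 269. -345.   28.]
stand 0.24 [211, 203, 269, 249] [621. -14. 123.]
post_top 0.92 [203, 188, 296, 283] [619.  17. 119.]
post_top 0.33 [160, 187, 187, 224] [ 700. -183.   99.]
tripod 0.73 [215, 202, 268, 251] [620. -12. 124.]
tripod 0.67 [192, 111, 253, 162] [ 431. -333.    8.]
bowl 0.6 [362, 280, 402, 315] [452. 319.   6.]
bowl 0.42 [240, 84, 280, 117] [ 269. -349.   29.]
side [-110.  728.  915.] [ 8.51780394e-01 -1.21280349e-03 -2.43786242e+00]
can 0.92 [339, 183, 358, 206] [ 408. -150.  102.]
can 0.8 [297, 192, 318, 237] [454. -40.  80.]
can 0.8 [330, 206, 357, 248] [361. -64.  75.]
can 0.58 [365, 196, 391, 242] [ 305. -134.   86.]
tray 0.97 [350, 167, 399, 205] [ 431. -332.    7.]
stand 0.59 [211, 162, 294, 244] [579.  28.  92.]
post_top 0.81 [207, 160, 293, 243] [582.  31.  99.]
tripod 0.68 [230, 167, 277, 217] [586.  15. 117.]
tripod 0.58 [266, 138, 291, 177] [ 673. -184.   79.]
bowl 0.92 [176, 291, 222, 330] [483. 310.  13.]
```

View pics/scene0.png

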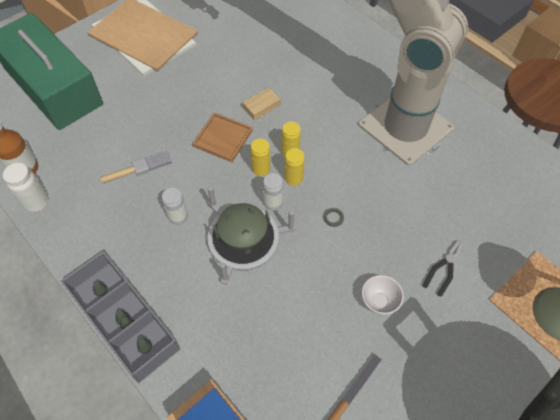

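View pics/side0.png

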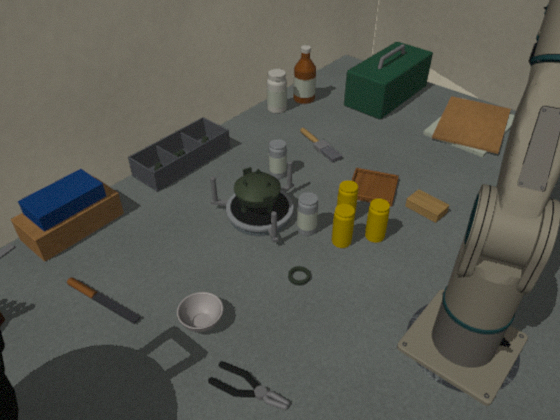

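```bash
cat > fit.py <<'E'
from h import *
from scipy.optimize import least_squares
Ws={n:np.load(n+"W.npy") for n in("scene","side")}; Cs={n:np.load(n+"C.npy") for n in Ws}
def fitc(P,R=26):
    # visible-side fit: points on top disc -> mean of bounding circle
    (x,y),r=cv2.minEnclosingCircle(P[:,:2].astype(np.float32)); return np.round([x,y,r,len(P),np.median(P[:,2])],1)
for n,W in Ws.items():
    for nm,c in dict(can=(481,-48),spare=(690,-185),y1=(329,-141),y2=(439,-156),y3=(392,-73)).items():
        m=(np.hypot(W[...,0]-c[0],W[...,1]-c[1])<60)&(W[...,2]>104)&(W[...,2]<118)
        k=cv2.connectedComponentsWithStats(m.astype(np.uint8))
        for i in range(1,k[0]):
            if k[2][i,4]>20: print(n,nm,fitc(W[k[1]==i]))
    m=(np.abs(W[...,2]-110)<16)&(np.hypot(W[...,0]-600,W[...,1]-5)<170)
    k=cv2.connectedComponentsWithStats(m.astype(np.uint8))
    for i in range(1,k[0]):
        if k[2][i,4]>6: 
            P=W[k[1]==i]; print(n,"high",P.shape[0],np.round(P.mean(0)),np.round(P.min(0)),np.round(P.max(0)))
    # tray
    m=(np.hypot(W[...,0]-435,W[...,1]+328)<110)&(W[...,2]>3)&(W[...,2]<30)&((Cs[n][...,0].astype(int)-Cs[n][...,2])>35)
    k=cv2.connectedComponentsWithStats(m.astype(np.uint8)); i=1+np.argmax(k[2][1:,4]); P=W[k[1]==i]
    print(n,"tray",len(P),cv2.minAreaRect(P[:,:2].astype(np.float32)),np.round(np.percentile(P[:,2],[5,50,95])))
    # disc rim
    m=(np.hypot(W[...,0]-600,W[...,1]-5)<115)&(np.abs(W[...,2]-34)<5)
    print(n,"disc",fitc(W[m]))
p=Cs["scene"]; q=Cs["side"]
a=cv2.resize(p[110:300,150:320],None,fx=3,fy=3,interpolation=2); b=cv2.resize(q[130:270,190:400],None,fx=2,fy=2)
cv2.imwrite("pics/crop1.png",a[...,::-1])
E
python3 fit.py
```

```text
scene can [471.  -66.5  25.9 252.  110.2]
scene spare [ 690.1 -205.5   26.5  253.   110.9]
scene y1 [ 318.6 -160.9   25.6  208.   110.7]
scene y1 [363.5 -98.4  17.4  49.  110.2]
scene y2 [ 419.6 -173.    27.3  221.   110.6]
scene y3 [374.6 -90.7  25.8 223.  110.6]
scene high 306 [473. -63. 108.] [447. -91.  95.] [497. -40. 120.]
scene high 40 [ 605. -153.  106.] [ 596. -161.   94.] [ 611. -147.  116.]
scene high 1784 [613. -19. 114.] [542. -89.  94.] [675.  35. 126.]
scene high 37 [500.  35. 107.] [493.  27.  97.] [505.  40. 115.]
scene high 42 [715.  32. 107.] [708.  24.  95.] [721.  38. 117.]
scene tray 1608 ((432.4742126464844, -328.707763671875), (135.4339141845703, 131.9387969970703), 23.113622665405273) [ 4.  9. 20.]
scene disc [ 596.4   -2.3  113.3 1585.    33.8]
side can [469.5 -63.9  25.9 194.  109.4]
side spare [ 687.9 -199.2   26.3  137.   109.2]
side y1 [ 318.3 -157.2   26.2  207.   109.4]
side y1 [365.8 -99.3  14.6  31.  109.1]
side y2 [ 421.2 -170.6   26.7  184.   109.4]
side y3 [374.2 -84.5  25.9 214.  109.1]
side high 32 [ 602. -149.  105.] [ 596. -156.   95.] [ 613. -143.  112.]
side high 1217 [597. -10. 112.] [540. -81.  94.] [678.  40. 126.]
side high 35 [713.  37. 104.] [706.  30.  94.] [722.  42. 114.]
side high 277 [467. -57. 106.] [443. -89.  94.] [493. -36. 114.]
side high 43 [496.  39. 105.] [491.  30.  94.] [504.  46. 113.]
side tray 1093 ((435.7840270996094, -332.9627685546875), (129.1932830810547, 154.9850311279297), 23.057682037353516) [ 4.  7. 18.]
side disc [ 600.     4.8  114.2 1408.    32.8]
```

View pics/crop1.png

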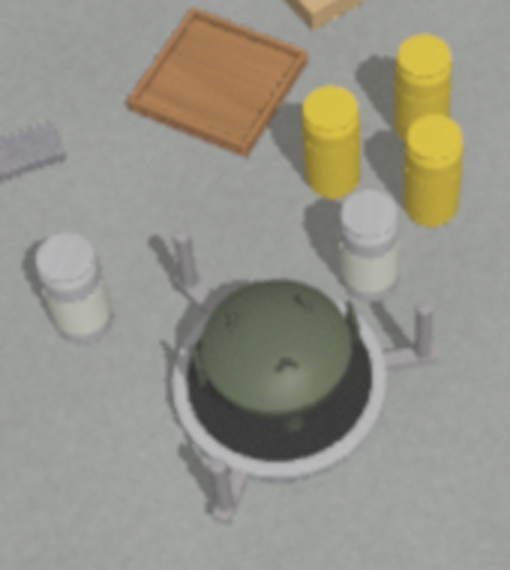

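Candidates in the scene picture: the plain can at (273,190) and the plain can at (174,205), which is the spare. Yellow cans, not meant: (291,138), (260,157) and (294,167). The crop confirms that the plain can at (273,190), next to the disc and about 46° anticlockwise of post A, is the target. I'll move over it.

```bash
python3 -m handwheel '[{"delta_pos":[0.8,1.4,0.3]},{"delta_pos":[1.5,2.8,0.3]},{"delta_pos":[1.5,2.8,0.3]},{"delta_pos":[1.5,2.8,0.3]},{"delta_pos":[1.5,2.8,0.3]},{"delta_pos":[1.5,2.8,0.3]},{"delta_pos":[1.5,2.8,0.3]},{"delta_pos":[1.5,2.8,0.3]},{"delta_pos":[1.5,2.8,0.3]},{"delta_pos":[1.5,2.8,0.3]}]' 1
python3 -m handwheel '[{"delta_pos":[1.5,2.8,0]},{"delta_pos":[1.5,2.8,0]},{"delta_pos":[1.5,2.8,0]},{"delta_pos":[1.5,2.8,0]},{"delta_pos":[1.5,2.8,0]},{"delta_pos":[1.5,2.8,0]},{"delta_pos":[1.5,2.8,0]},{"delta_pos":[1.5,2.8,0]},{"delta_pos":[1,1.8,0]},{"delta_pos":[0.5,1,0]}]'
python3 -m handwheel '[{"delta_pos":[0.3,1,0]},{"delta_pos":[0.2,0.3,0],"yaw":0.02},{"delta_pos":[0,0,0]},{"delta_pos":[0,0,0]},{"delta_pos":[0,0,0]}]'
cat >> h.py <<'E'
def wrist():
    s=status.read_state(); p=get_image("wrist"); z=p["z_map"]; v,u=np.mgrid[0:z.shape[0],0:z.shape[1]]
    c=np.stack([(u-p["cx"])/p["fx"]*z,-(v-p["cy"])/p["fy"]*z,-z,np.ones_like(z)],-1)
    t=(c@np.array(p["hand_eye"]).T)[...,:3]
    W=t@Ro.from_euler("xyz",s["tool_rot"]).as_matrix().T+np.array(s["eef_pos"])
    W[z==0]=np.nan
    return p,W,s
E
python3 - <<'E'
from h import *
p,W,s=wrist(); print(s["eef_pos"],s["tool_rot"],s["clock"])
cv2.imwrite("pics/w1.png",p["color"][...,::-1]); np.save("w1.npy",W)
m=(W[...,2]>95)&(W[...,2]<122)
k=cv2.connectedComponentsWithStats(m.astype(np.uint8))
for i in range(1,k[0]):
    if k[2][i,4]>30:
        P=W[k[1]==i]; zt=np.median(P[:,2]);(x,y),r=cv2.minEnclosingCircle(P[:,:2].astype(np.float32)); print(len(P),np.round([x,y,r,zt],1),k[2][i,:4],np.round(np.median(P,0),1))
E
```

```text
[ 165.1186069  -628.67610788  231.33074145] [ 3.14158839e+00 -4.28290358e-05  2.56765398e-01] 0.75schema error: expected keys delta_pos, yaw
schema error: expected keys delta_pos, yaw
schema error: expected keys delta_pos, yaw
```

View pics/w1.png

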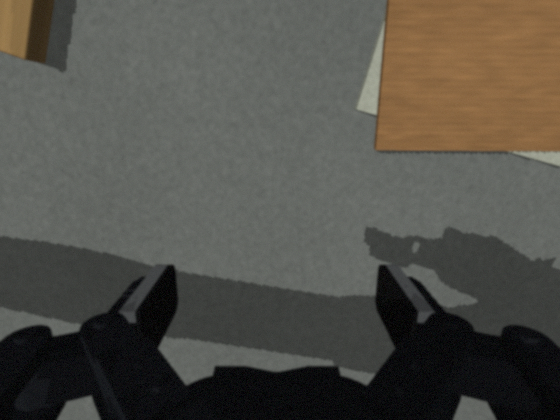

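The moves were refused because every row needs a yaw, so the wrist picture still shows only bench and board with the fingers at the bottom. I'll redo the moves.

```bash
python3 -m handwheel '[{"delta_pos":[0.8,1.4,0.3],"yaw":0},{"delta_pos":[1.5,2.8,0.3],"yaw":0},{"delta_pos":[1.5,2.8,0.3],"yaw":0},{"delta_pos":[1.5,2.8,0.3],"yaw":0},{"delta_pos":[1.5,2.8,0.3],"yaw":0},{"delta_pos":[1.5,2.8,0.3],"yaw":0},{"delta_pos":[1.5,2.8,0.3],"yaw":0},{"delta_pos":[1.5,2.8,0.3],"yaw":0},{"delta_pos":[1.5,2.8,0.3],"yaw":0},{"delta_pos":[1.5,2.8,0.3],"yaw":0}]' 1
python3 -m handwheel '[{"delta_pos":[1.5,2.8,0],"yaw":0},{"delta_pos":[1.5,2.8,0],"yaw":0},{"delta_pos":[1.5,2.8,0],"yaw":0},{"delta_pos":[1.5,2.8,0],"yaw":0},{"delta_pos":[1.5,2.8,0],"yaw":0},{"delta_pos":[1.5,2.8,0],"yaw":0},{"delta_pos":[1.5,2.8,0],"yaw":0},{"delta_pos":[1.5,2.8,0],"yaw":0},{"delta_pos":[1,1.8,0],"yaw":0},{"delta_pos":[0.5,1,0],"yaw":0}]'
python3 -m handwheel '[{"delta_pos":[0.3,1,0],"yaw":0},{"delta_pos":[0.2,0.3,0],"yaw":0.02},{"delta_pos":[0,0,0],"yaw":0},{"delta_pos":[0,0,0],"yaw":0},{"delta_pos":[0,0,0],"yaw":0}]'
cat > w.py <<'E'
from h import *
import sys
n=sys.argv[1]
p,W,s=wrist(); print(np.round(s["eef_pos"],1),s["tool_rot"],s["clock"])
cv2.imwrite(f"pics/{n}.png",p["color"][...,::-1]); np.save(n+".npy",W)
m=(W[...,2]>95)&(W[...,2]<122)
k=cv2.connectedComponentsWithStats(m.astype(np.uint8))
for i in range(1,k[0]):
    if k[2][i,4]>30:
        P=W[k[1]==i]; zt=np.median(P[:,2]);(x,y),r=cv2.minEnclosingCircle(P[:,:2].astype(np.float32)); print(len(P),np.round([x,y,r,zt],1),k[2][i,:4],np.round(np.median(P,0),1))
E
python3 w.py w2
```

```text
clock: 1.63
eef_pos: [308.7, -361.4, 261.7]
tool_rot: [3.141, -0.0, 0.257]
force: [1.3, 0.6, -0.1]
width: 85.5
gripper_force: 0.0
clock: 2.47
eef_pos: [444.8, -107.5, 261.6]
tool_rot: [-3.141, -0.002, 0.261]
force: [0.1, -0.2, -0.1]
width: 85.4
gripper_force: 0.0
clock: 2.88
eef_pos: [447.7, -98.8, 261.3]
tool_rot: [3.141, 0.0, 0.275]
force: [0.3, -0.8, 0.6]
width: 85.4
gripper_force: 0.0
[447.7 -98.8 261.3] [3.14115272e+00 3.47199116e-04 2.74843071e-01] 2.8833
5742 [588.2 -31.9  57.5 111.2] [170   0 145  57] [569.9 -40.6 111.2]
383 [ 604.8 -154.6    7.1  110.4] [384  13  23  23] [ 603.4 -153.2  110.4]
266 [5.488e+02 4.000e-01 1.230e+01 1.153e+02] [173  24  34  31] [548.1  -1.2 115.3]
321 [499.2  33.3   7.  110.2] [130  82  22  18] [499.7  30.9 110.2]
2589 [471.9 -66.1  25.7 110.3] [219 125  57  58] [473.6 -66.5 110.3]
2300 [ 423.4 -172.4   25.4  110.2] [315 207  55  55] [ 425.3 -170.9  110.2]
2208 [375.8 -88.1  25.6 110.2] [219 229  52  54] [379.6 -87.8 110.2]
1974 [ 321.5 -161.    25.6  110.1] [275 295  49  51] [ 325.8 -159.5  110.1]
```

View pics/w2.png

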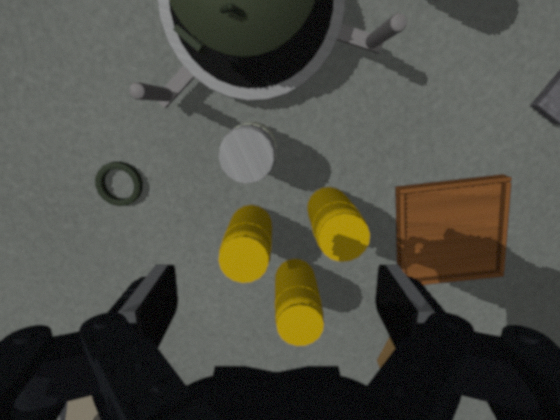

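Plain can at (247,152) in the wrist view, posts at (137,90) and (398,23), tray at (455,230). The fit puts the can at (471.9, -66.1).

```bash
python3 -m handwheel '[{"delta_pos":[0.6,0.8,0],"yaw":0},{"delta_pos":[1.2,1.65,0],"yaw":0},{"delta_pos":[0.6,0.8,-1],"yaw":0},{"delta_pos":[0,0,-2],"yaw":0},{"delta_pos":[0,0,-2],"yaw":0},{"delta_pos":[0,0,-2],"yaw":0},{"delta_pos":[0,0,-2],"yaw":0},{"delta_pos":[0,0,-2],"yaw":0},{"delta_pos":[0,0,-1],"yaw":0},{"delta_pos":[0,0,0],"yaw":0}]' 1
python3 -m handwheel '[{"delta_pos":[0,0,0],"yaw":0},{"delta_pos":[0,0,0],"yaw":0}]'
```

```text
clock: 3.77
eef_pos: [470.3, -64.7, 138.6]
tool_rot: [-3.14, 0.005, 0.277]
force: [-0.8, 0.6, 0.0]
width: 85.3
gripper_force: 0.0
clock: 3.93
eef_pos: [472.6, -65.1, 141.6]
tool_rot: [3.141, -0.001, 0.277]
force: [0.8, 0.4, 0.5]
width: 85.1
gripper_force: 0.0
```

```bash
python3 -m handwheel '[{"delta_pos":[0,-0.1,-0.5],"yaw":0},{"delta_pos":[0,0,-1],"yaw":0},{"delta_pos":[0,0,-1],"yaw":0},{"delta_pos":[0,0,-1],"yaw":0},{"delta_pos":[0,0,-1],"yaw":0},{"delta_pos":[0,0,-1],"yaw":0},{"delta_pos":[0,0,-1],"yaw":0},{"delta_pos":[0,0,-1],"yaw":0},{"delta_pos":[0,0,-0.5],"yaw":0},{"delta_pos":[0,0,0],"yaw":0}]'
python3 -m handwheel '[{"delta_pos":[0,0,0],"yaw":0},{"delta_pos":[0,0,0],"yaw":0},{"delta_pos":[0,0,0],"yaw":0},{"delta_pos":[0,0,0],"yaw":0},{"delta_pos":[0,0,0],"yaw":0},{"delta_pos":[0,0,0],"yaw":0},{"delta_pos":[0,0,0],"yaw":0},{"delta_pos":[0,0,0],"yaw":0},{"delta_pos":[0,0,0],"yaw":0}]' -0.2
```

```text
clock: 4.77
eef_pos: [471.4, -66.1, 60.2]
tool_rot: [-3.141, 0.002, 0.277]
force: [-0.7, -0.5, -0.0]
width: 85.4
gripper_force: 0.0
clock: 5.52
eef_pos: [472.5, -65.9, 62.1]
tool_rot: [3.141, -0.001, 0.277]
force: [-1.6, 1.4, 6.1]
width: 50.3
gripper_force: 61.7
```

```bash
python3 -m handwheel '[{"delta_pos":[0,0,0.5],"yaw":0},{"delta_pos":[0,0,1],"yaw":0},{"delta_pos":[0,0,1.5],"yaw":0},{"delta_pos":[0,0,2],"yaw":0},{"delta_pos":[0,0,2],"yaw":0},{"delta_pos":[0,0,2],"yaw":0},{"delta_pos":[0,0,2],"yaw":0},{"delta_pos":[0,0,2],"yaw":0},{"delta_pos":[0,0,1],"yaw":0},{"delta_pos":[0,0,0.5],"yaw":0}]'
python3 - <<'E'
from h import *
for n in("scene","side"):
    p=get_image(n);W=world(p)
    C=p["color"].astype(int)
    m=(np.hypot(W[...,0]-434,W[...,1]+330)<110)&(W[...,2]>13)&(W[...,2]<24)&((C[...,0]-C[...,2])>35)
    k=cv2.connectedComponentsWithStats(cv2.dilate(m.astype(np.uint8),np.ones((3,3)))); i=1+np.argmax(k[2][1:,4]); P=W[(k[1]==i)&m]
    print(n,len(P),cv2.minAreaRect(P[:,:2].astype(np.float32)))
W=np.load("w2.npy")
m=(np.hypot(W[...,0]-434,W[...,1]+330)<105)&(W[...,2]>12)&(W[...,2]<30);P=W[m]
print("wrist",len(P),cv2.minAreaRect(P[:,:2].astype(np.float32)),np.round(P[:,2].mean(),1))
E
```

```text
clock: 6.35
eef_pos: [472.7, -66.4, 208.6]
tool_rot: [3.14, -0.003, 0.277]
force: [-0.4, 0.0, -3.0]
width: 50.8
gripper_force: 62.9
scene 303 ((432.8078918457031, -329.05963134765625), (133.24542236328125, 129.60055541992188), 22.382221221923828)
side 161 ((432.4860534667969, -325.7182922363281), (129.0077667236328, 136.58245849609375), 23.131298065185547)
wrist 2320 ((434.45904541015625, -329.6225280761719), (130.39266967773438, 130.66720581054688), 22.306888580322266) 17.1
```

```bash
python3 -m handwheel '[{"delta_pos":[0,-0.6,0],"yaw":0},{"delta_pos":[-0.2,-1.4,0],"yaw":0},{"delta_pos":[-0.3,-2.2,0],"yaw":0},{"delta_pos":[-0.4,-2.7,0],"yaw":0},{"delta_pos":[-0.4,-2.7,0],"yaw":0},{"delta_pos":[-0.4,-2.7,0],"yaw":0},{"delta_pos":[-0.4,-2.7,0],"yaw":0},{"delta_pos":[-0.4,-2.7,0],"yaw":0},{"delta_pos":[-0.4,-2.7,0],"yaw":0},{"delta_pos":[-0.4,-2.5,0],"yaw":0}]'
python3 -m handwheel '[{"delta_pos":[-0.3,-1.8,0],"yaw":0},{"delta_pos":[-0.2,-1.1,-0.5],"yaw":0},{"delta_pos":[-0.1,-0.5,-1.2],"yaw":0},{"delta_pos":[0,0,-1.8],"yaw":0},{"delta_pos":[0,0,-1.8],"yaw":0},{"delta_pos":[0,0,-1.8],"yaw":0},{"delta_pos":[0,0,-1.2],"yaw":0},{"delta_pos":[0,0,-0.6],"yaw":0},{"delta_pos":[0,0,0],"yaw":0},{"delta_pos":[0,0,0],"yaw":0}]'
```

```text
clock: 7.28
eef_pos: [437.6, -297.0, 205.0]
tool_rot: [-3.14, 0.002, 0.276]
force: [0.6, -0.8, -2.4]
width: 50.8
gripper_force: 62.9
clock: 8.12
eef_pos: [433.0, -328.8, 116.9]
tool_rot: [-3.141, 0.001, 0.277]
force: [0.8, -0.1, -1.9]
width: 50.7
gripper_force: 62.9
```

```bash
python3 -m handwheel '[{"delta_pos":[0,0,-0.5],"yaw":0},{"delta_pos":[0,0,-0.8],"yaw":0},{"delta_pos":[0,0,-0.8],"yaw":0},{"delta_pos":[0,0,-0.8],"yaw":0},{"delta_pos":[0,0,-0.6],"yaw":0},{"delta_pos":[0,0,-0.4],"yaw":0},{"delta_pos":[0,0,-0.2],"yaw":0},{"delta_pos":[0,0,0],"yaw":0},{"delta_pos":[0,0,0],"yaw":0}]'
python3 -m handwheel '[{"delta_pos":[0,0,-0.1],"yaw":0},{"delta_pos":[0,0,-0.1],"yaw":0},{"delta_pos":[0,0,-0.1],"yaw":0},{"delta_pos":[0,0,-0.1],"yaw":0},{"delta_pos":[0,0,0],"yaw":0},{"delta_pos":[0,0,0],"yaw":0}]'
```

```text
clock: 8.87
eef_pos: [433.2, -329.3, 76.3]
tool_rot: [3.141, -0.0, 0.277]
force: [-0.1, 0.1, -2.9]
width: 50.4
gripper_force: 62.9
clock: 9.37
eef_pos: [433.1, -329.2, 72.3]
tool_rot: [-3.142, 0.0, 0.277]
force: [-0.1, 0.2, -2.9]
width: 50.8
gripper_force: 62.9
```

```bash
python3 -m handwheel '[{"delta_pos":[0,0,-0.1],"yaw":0},{"delta_pos":[0,0,-0.1],"yaw":0},{"delta_pos":[0,0,0],"yaw":0},{"delta_pos":[0,0,0],"yaw":0}]'
python3 -m handwheel '[{"delta_pos":[0,0,-0.1],"yaw":0},{"delta_pos":[0,0,0],"yaw":0},{"delta_pos":[0,0,0],"yaw":0}]'
python3 -m handwheel '[{"delta_pos":[0,0,-0.1],"yaw":0},{"delta_pos":[0,0,0],"yaw":0},{"delta_pos":[0,0,0],"yaw":0}]'
```

```text
clock: 9.7
eef_pos: [433.1, -329.2, 70.2]
tool_rot: [-3.141, 0.0, 0.277]
force: [0.2, 0.0, -3.2]
width: 50.6
gripper_force: 62.9
clock: 9.95
eef_pos: [433.1, -329.2, 69.3]
tool_rot: [-3.142, 0.0, 0.277]
force: [-0.8, 0.5, -2.9]
width: 50.6
gripper_force: 62.9
clock: 10.2
eef_pos: [433.2, -329.2, 68.3]
tool_rot: [3.142, -0.0, 0.277]
force: [1.0, 0.0, -2.0]
width: 50.8
gripper_force: 63.0
```

```bash
python3 -m handwheel '[{"delta_pos":[0,0,-0.05],"yaw":0},{"delta_pos":[0,0,0],"yaw":0},{"delta_pos":[0,0,0],"yaw":0}]'
python3 -m handwheel '[{"delta_pos":[0,0,-0.05],"yaw":0},{"delta_pos":[0,0,0],"yaw":0},{"delta_pos":[0,0,0],"yaw":0}]'
```

```text
clock: 10.45
eef_pos: [433.2, -329.2, 68.2]
tool_rot: [3.141, -0.0, 0.277]
force: [-1.7, 0.2, 3.4]
width: 50.3
gripper_force: 63.4
clock: 10.7
eef_pos: [433.3, -329.2, 68.1]
tool_rot: [3.141, -0.0, 0.277]
force: [-1.8, 1.6, 7.8]
width: 50.6
gripper_force: 64.0
```

```bash
python3 -m handwheel '[{"delta_pos":[0,0,0],"yaw":0},{"delta_pos":[0,0,0],"yaw":0},{"delta_pos":[0,0,0],"yaw":0},{"delta_pos":[0,0,0],"yaw":0},{"delta_pos":[0,0,0],"yaw":0},{"delta_pos":[0,0,0],"yaw":0},{"delta_pos":[0,0,0],"yaw":0},{"delta_pos":[0,0,0],"yaw":0}]' 1
python3 -m handwheel '[{"delta_pos":[0,0,0.3],"yaw":0},{"delta_pos":[0,0,0.8],"yaw":0},{"delta_pos":[0,0,1.5],"yaw":0},{"delta_pos":[0,0,2],"yaw":0},{"delta_pos":[0,0,2],"yaw":0},{"delta_pos":[0,0,2],"yaw":0},{"delta_pos":[0,0,2],"yaw":0},{"delta_pos":[0,0,2],"yaw":0},{"delta_pos":[0,0,2],"yaw":0},{"delta_pos":[0,0,1],"yaw":0}]'
python3 - <<'E'
from h import *
p=get_image("scene");W=world(p)
m=(np.hypot(W[...,0]-433,W[...,1]+329)<50)&(W[...,2]>110)&(W[...,2]<122);P=W[m]
print(len(P),cv2.minEnclosingCircle(P[:,:2].astype(np.float32)),P[:,2].mean())
cv2.imwrite("pics/placed.png",cv2.resize(p["color"][80:300,130:330],None,fx=2.5,fy=2.5)[...,::-1])
E
```

```text
clock: 11.37
eef_pos: [433.1, -329.2, 67.3]
tool_rot: [-3.142, -0.0, 0.277]
force: [-0.4, -0.7, -0.2]
width: 85.8
gripper_force: 0.0
clock: 12.2
eef_pos: [434.1, -329.8, 226.4]
tool_rot: [3.138, -0.003, 0.277]
force: [0.3, 0.3, -0.2]
width: 85.2
gripper_force: 0.0
203 ((431.5731506347656, -327.5399475097656), 26.806507110595703) 116.28269881749225
```

View pics/placed.png

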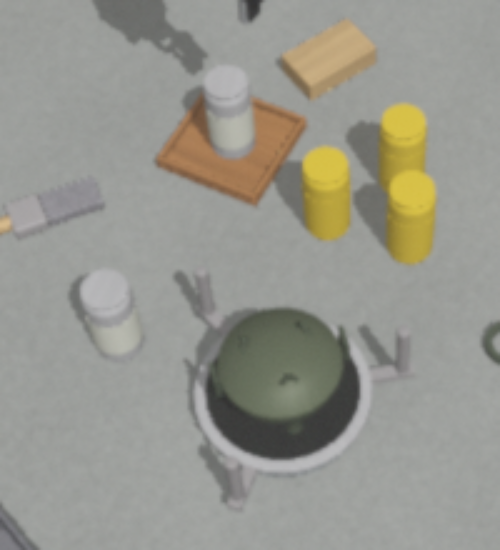

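The can stands upright in the tray, at (230,110) in the crop. Next, hover over post A at (499, 33), with the closing line tangential (yaw -0.53).

```bash
python3 -m handwheel '[{"delta_pos":[0.2,0.8,0],"yaw":-0.02},{"delta_pos":[0.3,1.6,0],"yaw":-0.04},{"delta_pos":[0.4,2.2,0],"yaw":-0.05},{"delta_pos":[0.4,2.2,0],"yaw":-0.05},{"delta_pos":[0.4,2.2,0],"yaw":-0.05},{"delta_pos":[0.4,2.2,0],"yaw":-0.05},{"delta_pos":[0.4,2.2,0],"yaw":-0.05},{"delta_pos":[0.4,2.2,0],"yaw":-0.05},{"delta_pos":[0.4,2.2,0],"yaw":-0.05},{"delta_pos":[0.4,2.2,0],"yaw":-0.05}]' -0.25
python3 -m handwheel '[{"delta_pos":[0.4,2.2,0],"yaw":-0.05},{"delta_pos":[0.4,2.2,0],"yaw":-0.05},{"delta_pos":[0.4,2.2,0],"yaw":-0.05},{"delta_pos":[0.4,2.2,0],"yaw":-0.05},{"delta_pos":[0.4,2.2,0],"yaw":-0.05},{"delta_pos":[0.4,2.2,0],"yaw":-0.05},{"delta_pos":[0.2,1.6,0],"yaw":-0.03},{"delta_pos":[0,0.8,0],"yaw":-0.02},{"delta_pos":[0,0,0],"yaw":0},{"delta_pos":[0,0,0],"yaw":0}]'
python3 w.py w3
```

```text
clock: 13.08
eef_pos: [469.6, -128.0, 222.7]
tool_rot: [3.142, 0.001, -0.186]
force: [-0.4, 0.1, -0.7]
width: 32.0
gripper_force: 0.0
clock: 13.92
eef_pos: [495.6, 26.9, 222.8]
tool_rot: [3.141, 0.001, -0.532]
force: [-0.6, -0.9, -0.2]
width: 31.9
gripper_force: 0.0
[495.6  26.9 222.8] [ 3.14055058e+00  7.44995501e-04 -5.31542869e-01] 13.9167
13549 [609.1 -26.3  62.1 116.3] [171   0 175 121] [587.2  -9.3 116.3]
270 [5.490e+02 3.000e-01 1.200e+01 1.153e+02] [252 121  34  12] [5.490e+02 1.000e-01 1.153e+02]
3072 [ 422.9 -172.7   25.9  110. ] [504 120  56  67] [ 429.6 -164.1  110. ]
287 [499.5  33.4   6.9 110.7] [257 192  17  21] [500.6  32.4 110.7]
3180 [376.2 -88.   25.6 110.1] [430 222  69  62] [380.4 -86.9 110.1]
1170 [ 324.3 -155.    24.   103.5] [531 235  29  58] [ 332.9 -144.6  103.5]
```

```bash
python3 -m handwheel '[{"delta_pos":[0.2,0.35,0],"yaw":0},{"delta_pos":[0.2,0.3,-0.8],"yaw":0},{"delta_pos":[0,0,-1.6],"yaw":0},{"delta_pos":[0,0,-1.8],"yaw":0},{"delta_pos":[0,0,-1.8],"yaw":0},{"delta_pos":[0,0,-1.6],"yaw":0},{"delta_pos":[0,0,-0.8],"yaw":0},{"delta_pos":[0,0,0],"yaw":0},{"delta_pos":[0,0,0],"yaw":0}]'
```

```text
clock: 14.72
eef_pos: [500.2, 33.1, 139.1]
tool_rot: [3.141, 0.0, -0.534]
force: [0.9, -0.8, 0.7]
width: 31.9
gripper_force: 0.0
```

```bash
python3 -m handwheel '[{"delta_pos":[0,0,-0.5],"yaw":0},{"delta_pos":[0,0,-0.9],"yaw":0},{"delta_pos":[0,0,-0.9],"yaw":0},{"delta_pos":[0,0,-0.9],"yaw":0},{"delta_pos":[0,0,-0.9],"yaw":0},{"delta_pos":[0,0,-0.9],"yaw":0},{"delta_pos":[0,0,-0.9],"yaw":0},{"delta_pos":[0,0,-0.6],"yaw":0},{"delta_pos":[0,0,-0.3],"yaw":0},{"delta_pos":[0,0,0],"yaw":0}]'
python3 -m handwheel '[{"delta_pos":[0,0,0],"yaw":0},{"delta_pos":[0,0,0],"yaw":0},{"delta_pos":[0,0,0],"yaw":0}]' -0.48
python3 - <<'E'
import numpy as np
from cell import status
s=status.read_state();e=np.array(s["eef_pos"]);C=np.array([606.5,-30.]);P=np.array([499.4,33.4])
a0=np.arctan2(*(P-C)[::-1]);r=np.hypot(*(P-C));print(r,np.degrees(a0))
prev=e[:2]
for d in range(3,67,3):
    q=C+r*np.array([np.cos(a0+np.radians(d)),np.sin(a0+np.radians(d))]);print(d,np.round((q-prev)/10,2),np.round(q,1));prev=q
E
```

```text
clock: 15.55
eef_pos: [499.6, 33.2, 70.4]
tool_rot: [3.141, 0.001, -0.533]
force: [0.0, -0.2, 0.3]
width: 32.3
gripper_force: 0.0
clock: 15.8
eef_pos: [500.5, 33.3, 71.7]
tool_rot: [-3.141, -0.001, -0.533]
force: [0.3, 0.0, -0.8]
width: 22.4
gripper_force: 0.0
124.45870801193465 149.37573495014956
3 [-0.42 -0.56] [496.2  27.7]
6 [-0.29 -0.59] [493.4  21.9]
9 [-0.26 -0.6 ] [490.8  15.9]
12 [-0.22 -0.61] [488.6   9.7]
15 [-0.19 -0.62] [486.6   3.5]
18 [-0.16 -0.63] [485.1  -2.8]
21 [-0.13 -0.64] [483.8  -9.2]
24 [-0.09 -0.65] [482.9 -15.6]
27 [-0.06 -0.65] [482.3 -22.1]
30 [-0.02 -0.65] [482.  -28.6]
33 [ 0.01 -0.65] [482.1 -35.2]
36 [ 0.04 -0.65] [482.6 -41.7]
39 [ 0.08 -0.65] [483.4 -48.1]
42 [ 0.11 -0.64] [484.5 -54.5]
45 [ 0.15 -0.64] [485.9 -60.9]
48 [ 0.18 -0.63] [487.7 -67.2]
51 [ 0.21 -0.62] [489.8 -73.3]
54 [ 0.24 -0.6 ] [492.3 -79.4]
57 [ 0.27 -0.59] [495.  -85.3]
60 [ 0.3  -0.58] [498.  -91.1]
63 [ 0.33 -0.56] [501.4 -96.6]
66 [ 0.36 -0.54] [ 505.  -102.1]
```

```bash
python3 -m handwheel '[{"delta_pos":[-0.1,-0.1,0],"yaw":0.008},{"delta_pos":[-0.15,-0.2,0],"yaw":0.018},{"delta_pos":[-0.15,-0.26,0],"yaw":0.026},{"delta_pos":[-0.15,-0.28,0],"yaw":0.026},{"delta_pos":[-0.14,-0.29,0],"yaw":0.026},{"delta_pos":[-0.13,-0.3,0],"yaw":0.026},{"delta_pos":[-0.12,-0.3,0],"yaw":0.026},{"delta_pos":[-0.11,-0.3,0],"yaw":0.026},{"delta_pos":[-0.11,-0.31,0],"yaw":0.026},{"delta_pos":[-0.1,-0.31,0],"yaw":0.026}]'
```

```text
clock: 16.63
eef_pos: [489.1, 8.9, 71.6]
tool_rot: [-3.138, -0.003, -0.295]
force: [2.9, 8.3, -1.1]
width: 22.2
gripper_force: 3.9
```

```bash
python3 -m handwheel '[{"delta_pos":[-0.1,-0.31,0],"yaw":0.026},{"delta_pos":[-0.1,-0.31,0],"yaw":0.026},{"delta_pos":[-0.09,-0.31,0],"yaw":0.026},{"delta_pos":[-0.08,-0.32,0],"yaw":0.026},{"delta_pos":[-0.07,-0.32,0],"yaw":0.026},{"delta_pos":[-0.06,-0.32,0],"yaw":0.026},{"delta_pos":[-0.05,-0.32,0],"yaw":0.026},{"delta_pos":[-0.05,-0.32,0],"yaw":0.026},{"delta_pos":[-0.04,-0.33,0],"yaw":0.026},{"delta_pos":[-0.03,-0.33,0],"yaw":0.026}]'
python3 -m handwheel '[{"delta_pos":[-0.02,-0.33,0],"yaw":0.026},{"delta_pos":[-0.01,-0.33,0],"yaw":0.026},{"delta_pos":[0,-0.33,0],"yaw":0.026},{"delta_pos":[0.01,-0.33,0],"yaw":0.026},{"delta_pos":[0.02,-0.33,0],"yaw":0.026},{"delta_pos":[0.03,-0.33,0],"yaw":0.026},{"delta_pos":[0.04,-0.33,0],"yaw":0.026},{"delta_pos":[0.04,-0.32,0],"yaw":0.026},{"delta_pos":[0.05,-0.32,0],"yaw":0.026},{"delta_pos":[0.06,-0.32,0],"yaw":0.026}]'
```

```text
clock: 17.47
eef_pos: [483.3, -23.1, 71.7]
tool_rot: [-3.139, -0.005, -0.035]
force: [5.0, 6.8, -3.4]
width: 22.4
gripper_force: 3.2
clock: 18.3
eef_pos: [483.0, -58.0, 71.4]
tool_rot: [-3.142, -0.0, 0.223]
force: [0.4, 3.8, 1.0]
width: 22.5
gripper_force: 1.4
```

```bash
python3 -m handwheel '[{"delta_pos":[0.09,-0.32,0],"yaw":0.026},{"delta_pos":[0.11,-0.32,0],"yaw":0.026},{"delta_pos":[0.12,-0.31,0],"yaw":0.026},{"delta_pos":[0.12,-0.31,0],"yaw":0.026},{"delta_pos":[0.13,-0.31,0],"yaw":0.026},{"delta_pos":[0.13,-0.3,0],"yaw":0.026},{"delta_pos":[0.13,-0.3,0],"yaw":0.026},{"delta_pos":[0.14,-0.29,0],"yaw":0.026},{"delta_pos":[0.14,-0.25,0],"yaw":0.024},{"delta_pos":[0.12,-0.2,0],"yaw":0.02}]'
python3 -m handwheel '[{"delta_pos":[0.1,-0.15,0],"yaw":0.015},{"delta_pos":[0.08,-0.12,0],"yaw":0.012},{"delta_pos":[0.05,-0.1,0],"yaw":0.01},{"delta_pos":[0,0,0],"yaw":0},{"delta_pos":[0,0,0],"yaw":0},{"delta_pos":[0,0,0],"yaw":0}]'
```

```text
clock: 19.13
eef_pos: [494.3, -87.5, 71.0]
tool_rot: [-3.141, 0.002, 0.475]
force: [-3.7, 1.6, 0.4]
width: 22.2
gripper_force: 1.5
clock: 19.63
eef_pos: [498.9, -90.8, 71.6]
tool_rot: [3.14, -0.002, 0.51]
force: [0.0, -1.0, -0.4]
width: 22.2
gripper_force: 0.0
```

```bash
python3 w.py w4; python3 - <<'E'
from h import *
p=get_image("scene");W=world(p)
m=(np.abs(W[...,2]-110)<16)&(np.hypot(W[...,0]-606,W[...,1]+30)<155)&(np.hypot(W[...,0]-606,W[...,1]+30)>105)
k=cv2.connectedComponentsWithStats(m.astype(np.uint8))
for i in range(1,k[0]):
    if k[2][i,4]>6:
        P=W[k[1]==i];c=P.mean(0);print(len(P),np.round(c),np.degrees(np.arctan2(c[1]+30,c[0]-606.5)))
E
```

```text
[498.9 -90.8  71.6] [ 3.14021141e+00 -2.00954049e-03  5.09559227e-01] 19.6333
36416 [584.9 -36.7  57.8 113.6] [ 63   0 386 136] [568.4 -46.3 113.6]
1846 [550.6 -63.5  12.2 115.2] [237 135  83  31] [551.  -63.2 115.2]
2042 [ 508.7 -109.4   14.7  111. ] [304 269  72  96] [ 515.6 -102.4  111. ]
3717 [493.6 -77.6  18.6 110.3] [177 270 109  95] [499.  -82.3 110.3]
180 [490.8 -53.5   6.3 120.3] [137 299  41  11] [491.7 -54.4 120.3]
166 [ 527.  -119.     5.9  120.3] [376 299  39  10] [ 526.9 -117.4  120.3]
71 [ 512. -107.  112.] -140.96284022572343
83 [494. -77. 111.] -157.44839647022744
41 [712. -95. 106.] -31.44509227375728
41 [611.  96. 107.] 87.8799021045499
```

```bash
python3 -m handwheel '[{"delta_pos":[0,0,0],"yaw":0},{"delta_pos":[0,0,0],"yaw":0},{"delta_pos":[0,0,0],"yaw":0},{"delta_pos":[0,0,0.5],"yaw":0},{"delta_pos":[0,0,1],"yaw":0},{"delta_pos":[0,0,1.5],"yaw":0},{"delta_pos":[0,0,2],"yaw":0},{"delta_pos":[0,0,2],"yaw":0},{"delta_pos":[0,0,2],"yaw":0},{"delta_pos":[0,0,2],"yaw":0}]' -0.25
python3 -m handwheel '[{"delta_pos":[-0.8,0,2],"yaw":0},{"delta_pos":[-1.5,0,1],"yaw":0},{"delta_pos":[-1.5,0,0.5],"yaw":0},{"delta_pos":[-1.5,0,0],"yaw":0},{"delta_pos":[-0.8,0,0],"yaw":0},{"delta_pos":[0,0,0],"yaw":0},{"delta_pos":[0,0,0],"yaw":0},{"delta_pos":[0,0,0],"yaw":0},{"delta_pos":[0,0,0],"yaw":0}]'
python3 w.py w5; python3 - <<'E'
from h import *
p=get_image("scene");W=world(p)
m=(np.abs(W[...,2]-110)<16)&(np.hypot(W[...,0]-606,W[...,1]+30)<155)&(np.hypot(W[...,0]-606,W[...,1]+30)>105)
k=cv2.connectedComponentsWithStats(m.astype(np.uint8))
for i in range(1,k[0]):
    if k[2][i,4]>6:
        P=W[k[1]==i];c,r=cv2.minEnclosingCircle(P[P[:,2]>106][:,:2].astype(np.float32));print(len(P),np.round(c),np.degrees(np.arctan2(c[1]+30,c[0]-606.5)))
cv2.imwrite("pics/end.png",cv2.resize(p["color"][80:300,130:350],None,fx=2.5,fy=2.5)[...,::-1])
E
```

```text
clock: 20.57
eef_pos: [497.6, -90.5, 183.2]
tool_rot: [3.141, -0.001, 0.51]
force: [1.0, -0.7, 0.2]
width: 31.8
gripper_force: 0.0
clock: 21.32
eef_pos: [437.6, -90.5, 216.3]
tool_rot: [3.142, -0.001, 0.51]
force: [1.4, -0.4, 0.7]
width: 32.1
gripper_force: 0.0
[437.6 -90.5 216.3] [ 3.14155968e+00 -7.75483056e-04  5.10016725e-01] 21.3167
4941 [573.3 -42.6  50.4 108.3] [237   0 149  55] [558.4 -52.2 108.3]
315 [496.5 -88.9   6.9 110.8] [302 125  21  21] [496.7 -88.  110.8]
1847 [376.5 -87.8  25.6 110. ] [206 232  62  62] [387.4 -90.8 110. ]
2223 [ 423.9 -172.3   25.3  110.2] [323 232  61  62] [ 430.5 -172.1  110.2]
3064 [ 433.6 -328.    26.1  116. ] [472 303  74  63] [ 437.2 -319.1  116. ]
2406 [ 321.7 -160.3   25.5  110.1] [252 319  56  52] [ 327.5 -157.   110.1]
34 [496. -89.] -151.87936147041788
40 [712. -96.] -32.16445088932817
39 [610.  95.] 88.3539177441309
```

View pics/end.png

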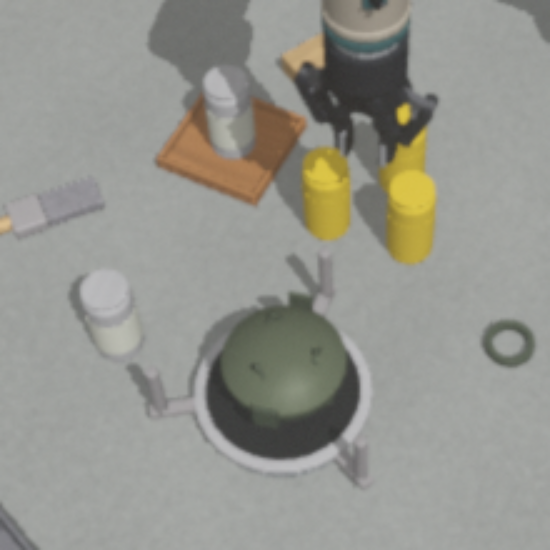

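The crop shows the can in the tray at (230,110), the posts one step on, and the tripod upright in the middle at (284,360) having turned with the disc. The bystanders are unmoved and the gripper is clear.

```bash
python3 -c "
from cell import ctrl
print(ctrl.finish_job())"
```

```text
the job is handed in; nothing more can be done
None
```

The job is handed in: the can stands upright in the tray, and the turntable rests one click anticlockwise (about 59° measured) with the tripod upright in the middle and the bystanders in view unmoved; the verdict wasn't returned.

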